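Snap the locking pin into the pull-test jig and tug-test it

TASK

Take the locking pin out of its stowage block, push it into the socket of the pull-test jig until it has snapped in and its knob sits fully home on the socket, then, still holding the knob, take up its free play and tug it straight up with a steady 14 N for one second to confirm that it is retained. Pull no harder than 20 N and press no harder than 30 N; then let the pin rest in the socket, let go of it and move clear, leaving the other things on the bench alone.

Things in the scene. Friction and masses are not known exactly. Their poses are not given: they have to be found in the camera images.
- pin: steel snap-in locking pin standing upright, 72 mm long, 0.09 kg. Origin at its pointed tip (lower end), z up along its axis. From the tip: cone to 7 mm, barb 14 mm in diameter to 12 mm, groove 9 mm in diameter to 25 mm, shank 14 mm in diameter to 40 mm, then a dark round knob 26 mm in diameter from 40 to 72 mm, by which it is gripped. It starts in the stowage block with the knob's underside on the block's top.
- pin_seat (a point): point on the pin's axis at the underside of its knob, 40 mm above the tip; z up along the pin
- stow: grey plastic stowage block 60x60x50 mm, fixed to the bench; origin at the centre of its underside. A plain hole 16 mm wide and 45 mm deep in the middle of its top (50 mm up) holds the pin loosely.
- jig: pull-test jig fixed to the bench: dark steel base plate 110x100x10 mm, two grey cheeks 45 mm high along its y sides, and between them an aluminium socket block 56x56x42 mm with a brass plug on its +x side, its top 60 mm above the bench. Origin at the centre of the base plate's underside. It and the stowage block may stand either way round, left or right.
- socket_mouth (a point): centre of the socket's hole at the level of the socket block's top; z up. The hole is 15.5 mm wide, with a 3 mm bevel at the mouth, and goes right through the block. The pin is home when the knob's underside lies on the socket's top, its tip 40 mm below the mouth.
- socket_pawl (a point): point on the hole's axis 20.5 mm below the mouth. A hidden spring pawl, 4 mm thick, lies within 3 mm above or below this level (differs each time) and snaps into the pin's groove. The tip meets it with the knob 14 to 22 mm above the socket; pushing past takes about 3 to 15 N; it snaps 2 to 9 mm above it, so a pin that is home has 2 to 9 mm of free play upward. Then the pawl holds it: it cannot be pulled out.
- socket (a joint): vertical movement of the socket block in the jig on its stiff spring, in m: 0 unloaded, positive when pulled up, negative when pressed down, 1 mm for each 10 N (14 N of upward tug reads 0.0014). The reading is too noisy to set the tug by; feel the force at the wrist.
- bearing: bystander: sealed ball bearing lying flat, 48 mm across, 14 mm high; origin at the centre of its underside
- grease_tin: bystander: round tin, 65 mm across, 32 mm high; origin at the centre of its underside
- feeler_gauge: bystander: feeler gauge lying flat, 29x136x10 mm; origin at the centre of its underside
Things that resemble listed ones, but are neither listed nor needed, are in the scene too. What is meant by the pin is not blue or green, and is the larger of those in its own colour.

How it is judged (in metres and radians):
On the way, in this order (a step that is already met when the one before it is completed fails the run):
1. the pin is pushed fully home in the socket (horizontal distance between pin_seat and socket_mouth below 0.004 m and z of pin_seat in the frame of socket_mouth below 0.0018 m), for 0.1 s.
2. the pin, held by the fingers alone, is tugged up with 11 to 17 N for half a second and stays in (value of joint socket between 0.0011 and 0.0017 m and contact force between pin and the fingers above 2 N and contact force between jig and the arm below 1 N and contact force between jig and the fingers below 1 N and z of pin_seat in the frame of socket_mouth below 0.0115 m), for 0.5 s.
At the end, for the whole second after the job is handed in: the pin stands snapped into the socket, its knob at most 10.5 mm (its free play) above the socket's top and within 4 mm of its axis, upright within 7 degrees, at rest, and the socket is unloaded (within 5 N) (horizontal distance between pin_seat and socket_mouth below 0.004 m and z of pin_seat in the frame of socket_mouth below 0.0105 m and angle between pin's own z axis and vertical below 0.12 rad and linear speed of pin below 0.02 m/s and value of joint socket between -0.0005 and 0.0005 m); the robot touches nothing.
It fails at once if the tug exceeds 24 N (value of joint socket above 0.0024 m).
It fails at once if the socket is pressed with more than 40 N (value of joint socket below -0.004 m).
It fails at once if the bearing is moved by more than 30 mm (distance of bearing from where it was at the start of the episode above 0.03 m).
It fails at once if the grease tin is moved by more than 30 mm (distance of grease_tin from where it was at the start of the episode above 0.03 m).
It fails at once if the feeler gauge is moved by more than 30 mm (distance of feeler_gauge from where it was at the start of the episode above 0.03 m).
It also fails if it takes over 69 s, if anything falls off the work surface, if the arm or the gripper's body presses on something with over 40 N, if the wrist force passes 120 N, or if a joint passes its speed limit or range.

ROBOT

A 6-joint arm with a two-finger parallel gripper is mounted at the origin on a cart in front of the work surface, level with it; the furniture and walls round the work are solid. World frame = base frame: x ahead of the robot, y to its left, z up, the work surface at z = 0. Lengths are in mm, angles in rad, forces in N, time in s.
With the tool pointing down it reaches from about 325 to 850 mm from the base axis. Payload 15.5 kg.
Tool frame: the origin (TCP) lies at the very end of the fingers, on their centre line; the grasp point (between the pads) lies 19 mm behind it (grip_depth is the distance from the TCP to the grasp point, in mm); x points along the fingers, y is the direction in which the jaws open and shut, and the axes are right-handed (so a half turn about x gives the same grasp; the last joint's range is limited). The gripper opens to 91 mm and grips with 3 to 60 N. Pads are 32 mm wide; open, the fingers measure 118 mm over their backs; the gripper's body (76 mm by 178 mm) begins 60 mm behind the grasp point.
Start: joints at [-1.405, 0.494, 1.345, -0, 1.302, -0.096], TCP at [161.16, -603.866, 213.915] pointing down, gripper open.
Joint ranges: [-2.91, 2.91], [-0.82, 2.16], [0.22, 2.67], [-1.22, 4.37], [0.12, 2.79], [-3.08, 3.08]. Speed limits (rad/s): [1.89, 1.89, 2.57, 3.01, 3.01, 3.01].

INTERFACE

Orientations are given as a rotation vector (axis times angle).
In Python, from rig import * gives the robot as it stands. The module is installed in compiled form; this text tells all that it offers.
- The arm moves only by the tool move_arm, never from a script. Its argument "commands" is a list of rows, each a list of 3 entries, a list of its own where there are three numbers: the shift along the tool's x, y, z in m, then the turn, a rotation vector about the tool's x, y, z in degrees, then the opening in per cent of the stroke, from 0 (shut) to 100 (fully open). In form: [[[tx, ty, tz], [ax, ay, az], jaw], ...]. A call has exactly 5 rows; each row is the pose to reach, as a shift and turn from the pose commanded when the call began, along the tool's axes at that moment; what a row does not reach only later rows make up. A row lasts 1/8 s, in which the tool goes at most 62.5 mm and 10.7 degrees, less where a joint would pass 70% of its speed; a pose out of reach is approached as far as the arm can. A call with a gripper value outside its range is refused whole. The fingers move at their own pace and stop on an object; "force" is the grip in N (left out, the last holds). Time passes only in rows, so rows that repeat a pose let the fingers close, or fill a call up. It gives the time, the measured TCP pose, the force and the opening at its end, in the units of the state.
- get_obs(): the state, without advancing time (a new reading comes with each control period).
- get_image(name): name is "scene" or "top"; returns the picture (400x640x3 uint8, red, green, blue); there is no depth.
- camera_model(name): a dict with "fx", "fy", "cx", "cy" (pixels), "origin" and "orientation" of the camera in the world. Camera axes: x right, y up, looking along -z (the intrinsics and any distortion apply to the point x, -y, -z); pixel columns grow to the right and rows downward; lengths in mm; the calibration is good to about 2 mm. A picture is of the moment at which its call begins. camera_model takes no time and is no camera call.
- sign_off(): hands the job in, once; it reports no verdict.
The state is a dict: "t": time; "qpos": joint angles; "joint_velocities": joint speeds; "effort": joint torques, N m; "position": TCP position; "tcp_rot": TCP orientation; "wrist_force": force on the tool from outside, world axes, zero at the start; "moment": the same for the moment, N m; "gripper_width": opening from 0.0 (shut) to 1.0 (fully open).
Only numpy, scipy, OpenCV 4.12 (cv2) and the standard library are available. Lean on these libraries where they do the work, as an engineer would, in place of code of your own. Each camera call takes 0.05 s, during which the arm holds its last target. There are 200 camera calls.

## Working session

There is one attempt and no reset: what is moved stays moved. The work goes in short steps, Python scripts to look and compute and a tool call to move; the robot and the scene stay as the last step left them, time stands still between calls to the robot, and variables do not carry over. Pictures are saved under pics/ and viewed, on a budget of 10 in all, crops included, one or two more only if the job needs it, and the job is handed in when it is done.

Besides the shell and the picture viewer there is one more tool, called by a JSON object that holds its "name" and its "arguments", one argument or row to a line. move_arm: Moves the arm, as the interface text tells. Its arguments: {"type":"object","properties":{"commands":{"type":"array"},"force":{"type":"number"}},"required":["commands"]}

```bash
mkdir -p pics
python3 - <<'E'
from rig import *
import cv2
for n in("scene","top"):
    im=get_image(n); cv2.imwrite(f"pics/{n}0.png",im[:,:,::-1]); m=camera_model(n); print(n,m)
o=get_obs(); print(o)
E
```

```text
scene {'fx': 514.4541441069492, 'fy': 514.4541441069492, 'cx': 320.70151413164217, 'cy': 197.07018294220268, 'origin': array([  84.57039345, -954.84292543,  745.77771843]), 'orientation': array([ 0.95662507, -0.2358752 , -0.39032261])}
top {'fx': 463.8630834081441, 'fy': 463.8630834081441, 'cx': 325.8494598191239, 'cy': 203.62845298998369, 'origin': array([ 320.08692114,  -59.42788384, 1160.67226096]), 'orientation': array([ 0.17662459, -0.17692905, -1.57622696])}
{'t': 0.1, 'qpos': array([-1.40549892e+00,  4.94081927e-01,  1.34600514e+00,  2.71417831e-05,
        1.30251002e+00, -9.55097390e-02]), 'joint_velocities': array([ 0.00020206, -0.00272286, -0.00147678, -0.00087385, -0.00134516,
       -0.0013035 ]), 'effort': array([-1.04945368e-03, -8.80242848e+01, -3.82541764e+01,  7.07393582e-02,
        4.82784805e-02, -2.68474906e-05]), 'position': array([ 161.11806682, -603.55705068,  213.44391335]), 'tcp_rot': array([ 2.08271705,  0.27419263, -2.08273573]), 'wrist_force': array([ 0.61363653, -0.83507586, -0.39820328]), 'moment': array([-0.02181537,  0.00940205, -0.02891041]), 'gripper_width': 0.9962256297936957}
```

View pics/scene0.png

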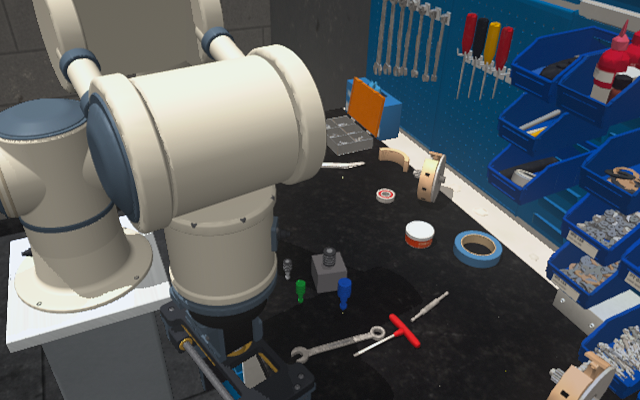

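View pics/top0.png

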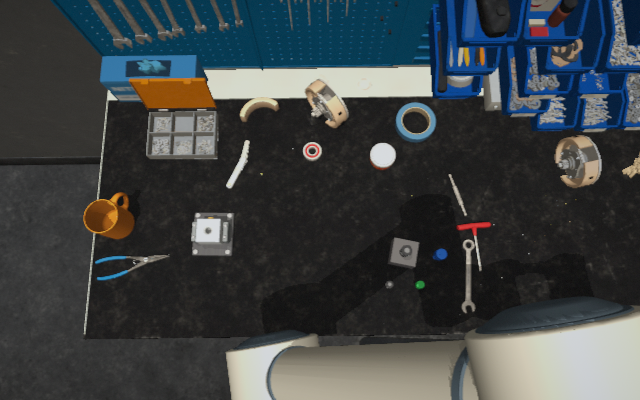

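The scene view shows the stowage block with the dark-knobbed pin at about (329,258). The blue, green and small grey ones are decoys. In the top view the pin is at about (405,251) and the jig at about (212,232). The arm hides the jig in the scene view.

```bash
cat > h.py <<'E'
from rig import *
import cv2, numpy as np
from scipy.spatial.transform import Rotation as R
def ray(n,u,v):
    m=camera_model(n); d=R.from_rotvec(m["orientation"]).as_matrix()@np.array([(u-m["cx"])/m["fx"],-(v-m["cy"])/m["fy"],-1]); return np.array(m["origin"]),d
def onz(n,u,v,z):
    o,d=ray(n,u,v); return (o+d*(z-o[2])/d[2]).round(1)
def proj(n,p):
    m=camera_model(n); c=R.from_rotvec(m["orientation"]).as_matrix().T@(np.array(p)-m["origin"])
    return np.array([m["cx"]-m["fx"]*c[0]/c[2], m["cy"]+m["fy"]*c[1]/c[2]]).round(1)
E
python3 - <<'E'
from h import *
t=cv2.imread("pics/top0.png"); s=cv2.imread("pics/scene0.png")
f=lambda im,x,y:cv2.resize(im[y:y+48,x:x+60],(480,384),interpolation=cv2.INTER_NEAREST)
g=lambda im,x,y:cv2.resize(im[y:y+48,x:x+60],(400,300),interpolation=cv2.INTER_NEAREST)
a=np.vstack([np.hstack([g(t,182,208),g(t,376,228)]),np.hstack([g(s,300,240),g(t,376,258)])])
cv2.imwrite("pics/c1.png",a)
print(onz("top",406,251,82),onz("top",210,230,60),onz("top",405,252,50))
print("camera tilt check stow base pred in scene",proj("scene",onz("top",406,251,82).tolist()))
print(camera_model("top").keys())
E
```

```text
[ 451.1 -246.6   82. ] [510.3 218.   60. ] [ 452.6 -249.6   50. ]
camera tilt check stow base pred in scene [328.4 249.9]
dict_keys(['fx', 'fy', 'cx', 'cy', 'origin', 'orientation'])
```

View pics/c1.png

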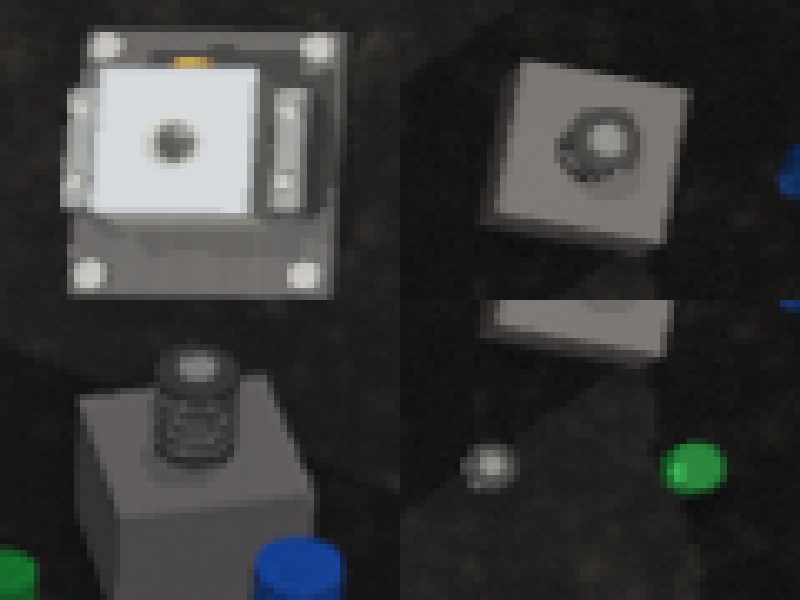

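Pin top centre: top (406.2,249.9), scene (329,250.4). Socket hole: top (207.6,230.4).

Run:
```python
from h import *
p=onz("top",406.2,249.9,82); print("pin",p, proj("scene",p),"jig",onz("top",207.6,230.4,60))
o1,d1=ray("top",406.2,249.9);o2,d2=ray("scene",329,250.4)
s=np.linalg.lstsq(np.c_[d1,-d2],o2-o1,rcond=None)[0]; a,b=o1+d1*s[0],o2+d2*s[1]; print("tri",a,b)
for q in [(102,215),(222,215),(190,243),(232,243)]: pass
print("blue",onz("top",441,254,60))
o=get_obs(); print(R.from_rotvec(o["tcp_rot"]).as_matrix().round(3)); print(o["position"])
```

```text
pin [ 453.6 -247.2   82. ] [329.7 249.8] jig [509.4 223.7  60. ]
tri [ 453.77885056 -247.36739628   80.7892346 ] [ 452.29612302 -246.85375926   80.51627782]
blue [ 445.5 -333.1   60. ]
[[-0.     0.258 -0.966]
 [ 0.001 -0.966 -0.258]
 [-1.    -0.001 -0.   ]]
[ 161.11806682 -603.55705068  213.44391335]
```

{"name": "move_arm", "arguments": {
  "commands": [
    [[0,-0.025,-0.036],[0,0,0],60],
    [[0,-0.055,-0.077],[0,0,0],60],
    [[0,-0.085,-0.118],[0,0,0],60],
    [[0,-0.115,-0.16],[0,0,0],60],
    [[0,-0.135,-0.187],[0,0,0],60]
  ],
  "force": 30
}}

```text
t: 0.72
position: [308.0, -423.2, 213.8]
tcp_rot: [2.082, 0.275, -2.082]
wrist_force: [0.2, 0.1, 0.9]
gripper_width: 0.604
```

{"name": "move_arm", "arguments": {
  "commands": [
    [[0,-0.03,-0.041],[0,0,0],60],
    [[0,-0.06,-0.083],[0,0,0],60],
    [[0,-0.09,-0.125],[0,0,0],60],
    [[0.03,-0.12,-0.168],[0,0,0],60],
    [[0.08,-0.134,-0.187],[0,0,0],60]
  ]
}}

```text
t: 1.35
position: [455.4, -246.1, 134.1]
tcp_rot: [2.083, 0.273, -2.077]
wrist_force: [0.5, -1.5, -0.7]
gripper_width: 0.601
```

Run:
```python
from h import *
s=get_image("scene")[:,:,::-1]; t=get_image("top")[:,:,::-1]; o=get_obs(); print(o["position"],proj("scene",[509.4,223.7,60]),proj("scene",o["position"]))
cv2.imwrite("pics/s1.png",s);cv2.imwrite("pics/t1.png",t)
f=lambda im,x,y,w,h,W,H:cv2.resize(im[y:y+h,x:x+w],(W,H),interpolation=cv2.INTER_NEAREST)
cv2.imwrite("pics/c2.png",np.vstack([np.hstack([f(s,280,190,100,75,400,300),f(t,170,200,100,75,400,300)]),np.hstack([f(s,200,100,200,150,400,300),f(t,330,200,130,98,400,300)])]))
```

```text
[ 452.04929231 -244.07018747  129.89562896] [272.9 149.7] [329.1 230.1]
```

View pics/c2.png

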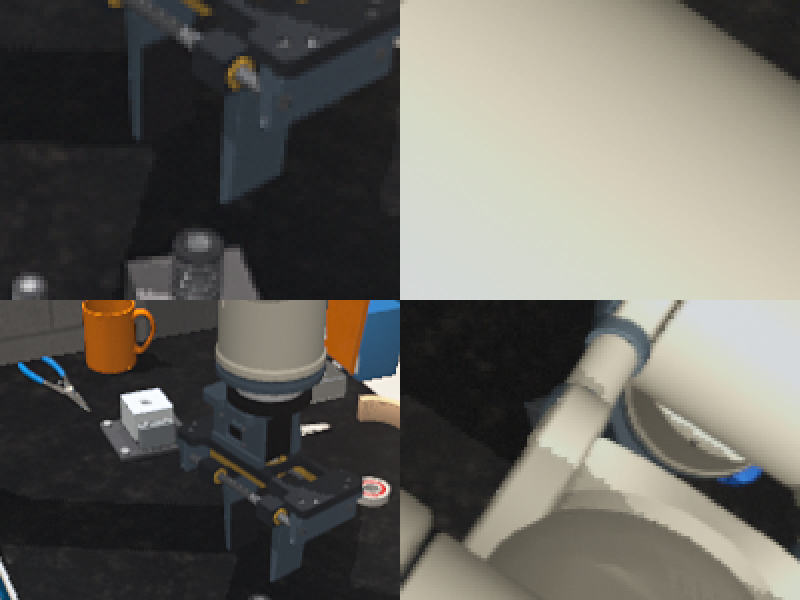

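The socket hole in the scene view is at (273,150.5). My estimate predicted (272.9,149.7), so the two agree. Next I descend onto the knob.

{"name": "move_arm", "arguments": {
  "commands": [
    [[0.02,0,0],[0,0,0],60],
    [[0.04,0,0],[0,0,0],60],
    [[0.06,0,0],[0,0,0],60],
    [[0.077,0,0],[0,0,0],60],
    [[0.077,0,0],[0,0,0],60]
  ]
}}

```text
t: 2.08
position: [452.6, -247.8, 56.7]
tcp_rot: [2.082, 0.274, -2.084]
wrist_force: [0.1, 0.2, 1.0]
gripper_width: 0.6
```

{"name": "move_arm", "arguments": {
  "commands": [
    [[0,0,0],[0,0,0],20],
    [[0,0,0],[0,0,0],15],
    [[0,0,0],[0,0,0],10],
    [[0,0,0],[0,0,0],10],
    [[0,0,0],[0,0,0],10]
  ]
}}

```text
t: 2.7
position: [453.4, -247.7, 57.4]
tcp_rot: [2.083, 0.273, -2.082]
wrist_force: [-1.5, -0.1, 7.7]
gripper_width: 0.273
```

{"name": "move_arm", "arguments": {
  "commands": [
    [[0,0,0],[0,0,0],0],
    [[-0.01,0,0],[0,0,0],0],
    [[-0.03,0,0],[0,0,0],0],
    [[-0.06,0,0],[0,0,0],0],
    [[-0.08,0,0],[0,0,0],0]
  ],
  "force": 50
}}

```text
t: 3.32
position: [453.3, -247.6, 138.7]
tcp_rot: [2.083, 0.272, -2.081]
wrist_force: [-0.4, -0.1, -1.1]
gripper_width: 0.27
```

{"name": "move_arm", "arguments": {
  "commands": [
    [[0,0,0],[0,0,0],0],
    [[0,0,0],[0,0,0],0],
    [[0,0,0],[0,0,0],0],
    [[0,0,0],[0,0,0],0],
    [[0,0,0],[0,0,0],0]
  ]
}}

```text
t: 3.95
position: [453.0, -247.4, 136.6]
tcp_rot: [2.082, 0.274, -2.083]
wrist_force: [-0.5, -0.5, -1.4]
gripper_width: 0.275
```

Run:
```python
from h import *
s=get_image("scene")[:,:,::-1]; o=get_obs(); print(o["position"],o["wrist_force"],o["gripper_width"],proj("scene",o["position"]))
cv2.imwrite("pics/s2.png",cv2.resize(s[170:310,250:400],(750,560),interpolation=cv2.INTER_CUBIC))
```

```text
[ 453.06551609 -247.44383173  136.65919271] [ 0.30898184  0.07609897 -0.19546567] 0.2737320200003094 [330.4 228.2]
```

View pics/s2.png

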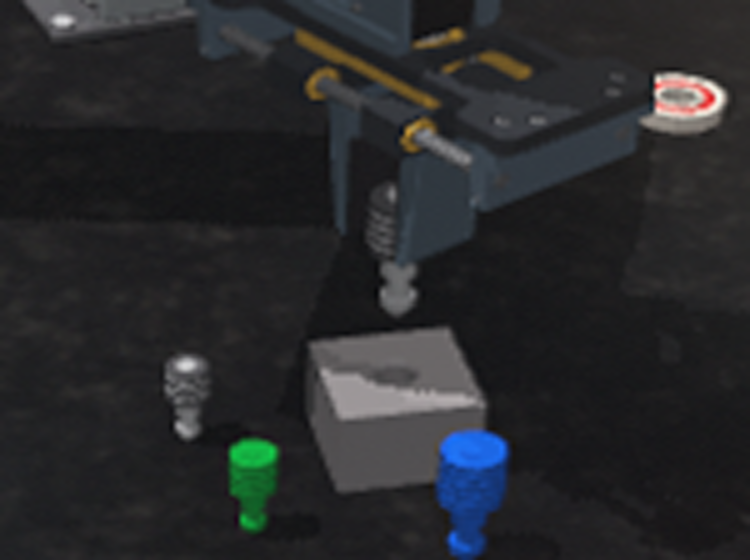

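Run:
```python
from h import *
s=get_obs()["position"]
for h in (-47,-40,-30,-7,0,25): 
    p=proj("scene",[s[0],s[1],s[2]+h]); print(h,((p[0]-250+.5)*5).round(),((p[1]-170+.5)*4).round())
```

```text
-47 401.0 310.0
-40 401.0 299.0
-30 402.0 283.0
-7 404.0 246.0
0 404.0 235.0
25 407.0 194.0
```

The pin hangs upright in the jaws: tip seen at crop (398,313), expected (401,310). I'll carry it to the jig.

{"name": "move_arm", "arguments": {
  "commands": [
    [[0,-0.03,-0.012],[0,0,0],0],
    [[0,-0.08,-0.032],[0,0,0],0],
    [[0,-0.13,-0.052],[0,0,0],0],
    [[0,-0.18,-0.072],[0,0,0],0],
    [[0,-0.23,-0.092],[0,0,0],0]
  ]
}}

```text
t: 4.62
position: [482.9, 0.1, 137.0]
tcp_rot: [2.083, 0.273, -2.082]
wrist_force: [0.4, 0.1, -1.0]
gripper_width: 0.269
```

{"name": "move_arm", "arguments": {
  "commands": [
    [[0,-0.05,-0.02],[0,0,0],0],
    [[0,-0.1,-0.04],[0,0,0],0],
    [[0,-0.15,-0.06],[0,0,0],0],
    [[0,-0.19,-0.076],[0,0,0],0],
    [[0,-0.21,-0.084],[0,0,0],0]
  ]
}}

```text
t: 5.25
position: [509.7, 224.9, 136.8]
tcp_rot: [2.081, 0.275, -2.081]
wrist_force: [1.4, -0.9, -0.5]
gripper_width: 0.273
```

{"name": "move_arm", "arguments": {
  "commands": [
    [[0,0,0],[0,0,0],0],
    [[0.005,0,0],[0,0,0],0],
    [[0.01,0,0],[0,0,0],0],
    [[0.015,0,0],[0,0,0],0],
    [[0.015,0,0],[0,0,0],0]
  ]
}}

```text
t: 5.88
position: [509.5, 222.5, 121.4]
tcp_rot: [2.082, 0.272, -2.084]
wrist_force: [-0.1, -0.6, -0.8]
gripper_width: 0.272
```

Run:
```python
from h import *
s=get_image("scene")[:,:,::-1]; o=get_obs(); print(o["position"],o["wrist_force"],o["gripper_width"],proj("scene",o["position"]))
p=o["position"]
f=lambda q:((proj("scene",q)-[225,100]+.5)*[7.5,7.5]).round()
print("tip exp",f(p+[0,0,-47]),"mouth",f([509.4,223.7,60]))
cv2.imwrite("pics/s3.png",cv2.resize(s[100:180,225:325],(750,600),interpolation=cv2.INTER_CUBIC))
```

```text
[509.65623186 222.62900211 121.69366684] [-0.45813008  0.83913371 -1.2958667 ] 0.278687285536223 [272.5 129.6]
tip exp [364. 342.] mouth [363. 376.]
```

View pics/s3.png

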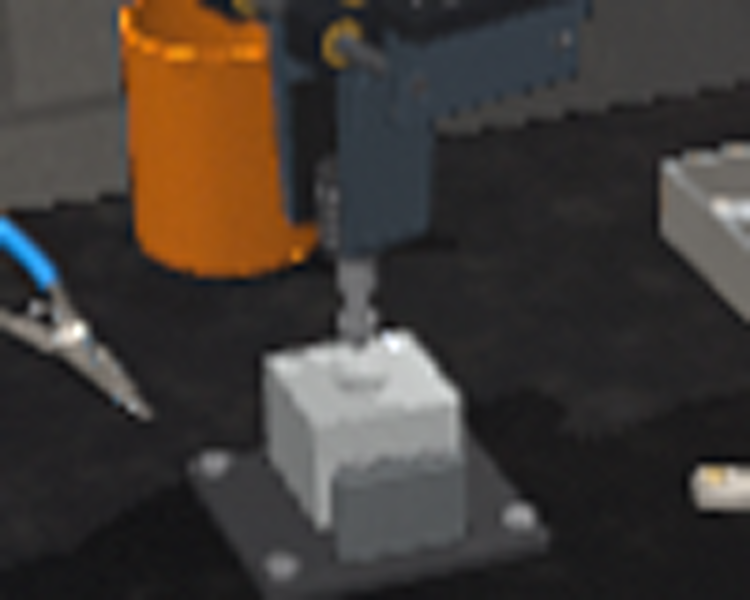

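The tip is about 1 px (2 mm) left of where it should be over the mouth: seen (357,347) against the mouth at (362,380). I'll shift a little in +x and enter slowly.

{"name": "move_arm", "arguments": {
  "commands": [
    [[0.005,0,-0.0015],[0,0,0],0],
    [[0.011,0,-0.0015],[0,0,0],0],
    [[0.016,0,-0.0015],[0,0,0],0],
    [[0.021,0,-0.0015],[0,0,0],0],
    [[0.025,0,-0.0015],[0,0,0],0]
  ]
}}

```text
t: 6.55
position: [511.1, 223.3, 96.5]
tcp_rot: [2.082, 0.273, -2.083]
wrist_force: [-0.5, -1.0, -1.3]
gripper_width: 0.275
```

{"name": "move_arm", "arguments": {
  "commands": [
    [[0,0,0],[0,0,0],0],
    [[0,0,0],[0,0,0],0],
    [[0,0,0],[0,0,0],0],
    [[0,0,0],[0,0,0],0],
    [[0,0,0],[0,0,0],0]
  ]
}}

```text
t: 7.18
position: [511.2, 223.4, 97.0]
tcp_rot: [2.082, 0.273, -2.082]
wrist_force: [0.0, -0.7, -1.7]
gripper_width: 0.273
```

{"name": "move_arm", "arguments": {
  "commands": [
    [[0.003,0,0],[0,0,0],0],
    [[0.006,0,0],[0,0,0],0],
    [[0.009,0,0],[0,0,0],0],
    [[0.012,0,0],[0,0,0],0],
    [[0.012,0,0],[0,0,0],0]
  ]
}}

```text
t: 7.8
position: [511.0, 223.3, 84.6]
tcp_rot: [2.082, 0.273, -2.083]
wrist_force: [-0.4, 0.4, -1.4]
gripper_width: 0.276
```

{"name": "move_arm", "arguments": {
  "commands": [
    [[0.002,0,0],[0,0,0],0],
    [[0.004,0,0],[0,0,0],0],
    [[0.006,0,0],[0,0,0],0],
    [[0.008,0,0],[0,0,0],0],
    [[0.008,0,0],[0,0,0],0]
  ]
}}

```text
t: 8.43
position: [510.8, 223.3, 76.6]
tcp_rot: [2.081, 0.273, -2.083]
wrist_force: [-3.2, 0.2, -1.2]
gripper_width: 0.275
```

{"name": "move_arm", "arguments": {
  "commands": [
    [[0.001,0,0],[0,0,0],0],
    [[0.002,0,0],[0,0,0],0],
    [[0.003,0,0],[0,0,0],0],
    [[0.004,0,0],[0,0,0],0],
    [[0.004,0,0],[0,0,0],0]
  ]
}}

```text
t: 9.05
position: [511.7, 223.4, 72.8]
tcp_rot: [2.083, 0.273, -2.081]
wrist_force: [-0.2, 0.2, -3.3]
gripper_width: 0.275
```

{"name": "move_arm", "arguments": {
  "commands": [
    [[0.001,0,0],[0,0,0],0],
    [[0.002,0,0],[0,0,0],0],
    [[0.003,0,0],[0,0,0],0],
    [[0.003,0,0],[0,0,0],0],
    [[0.003,0,0],[0,0,0],0]
  ]
}}

```text
t: 9.68
position: [511.3, 223.4, 69.9]
tcp_rot: [2.082, 0.273, -2.082]
wrist_force: [0.3, 0.0, -0.9]
gripper_width: 0.273
```

{"name": "move_arm", "arguments": {
  "commands": [
    [[0.0005,0,0],[0,0,0],0],
    [[0.001,0,0],[0,0,0],0],
    [[0.0015,0,0],[0,0,0],0],
    [[0.0015,0,0],[0,0,0],0],
    [[0.0015,0,0],[0,0,0],0]
  ]
}}

```text
t: 10.3
position: [511.2, 223.3, 68.4]
tcp_rot: [2.082, 0.273, -2.082]
wrist_force: [0.3, -0.5, -0.9]
gripper_width: 0.272
```

{"name": "move_arm", "arguments": {
  "commands": [
    [[0.0005,0,0],[0,0,0],0],
    [[0.001,0,0],[0,0,0],0],
    [[0.0015,0,0],[0,0,0],0],
    [[0.0015,0,0],[0,0,0],0],
    [[0.0015,0,0],[0,0,0],0]
  ]
}}

```text
t: 10.92
position: [511.2, 223.4, 67.0]
tcp_rot: [2.082, 0.273, -2.082]
wrist_force: [-0.4, -0.4, 3.6]
gripper_width: 0.274
```

{"name": "move_arm", "arguments": {
  "commands": [
    [[0.0005,0,0],[0,0,0],0],
    [[0.001,0,0],[0,0,0],0],
    [[0.001,0,0],[0,0,0],0],
    [[0.001,0,0],[0,0,0],0],
    [[0.001,0,0],[0,0,0],0]
  ]
}}

```text
t: 11.55
position: [511.3, 223.4, 66.3]
tcp_rot: [2.083, 0.273, -2.082]
wrist_force: [-2.1, -1.2, 10.3]
gripper_width: 0.27
```

{"name": "move_arm", "arguments": {
  "commands": [
    [[0.0004,0,0],[0,0,0],0],
    [[0.0008,0,0],[0,0,0],0],
    [[0.0008,0,0],[0,0,0],0],
    [[0.0008,0,0],[0,0,0],0],
    [[0.0008,0,0],[0,0,0],0]
  ]
}}

```text
t: 12.18
position: [511.3, 223.4, 65.7]
tcp_rot: [2.083, 0.273, -2.082]
wrist_force: [-4.0, -1.5, 15.6]
gripper_width: 0.274
```

Run:
```python
from h import *
s=get_image("scene")[:,:,::-1]; o=get_obs(); print(o["position"],o["wrist_force"],o["gripper_width"])
f=lambda q:((proj("scene",q)-[225,100]+.5)*[7.5,7.5]).round()
cv2.imwrite("pics/s4.png",cv2.resize(s[110:170,235:310],(750,600),interpolation=cv2.INTER_CUBIC))
```

```text
[511.30641939 223.40531393  65.74859841] [-4.19199136 -1.14363162 16.58247272] 0.276677167737047
```

View pics/s4.png

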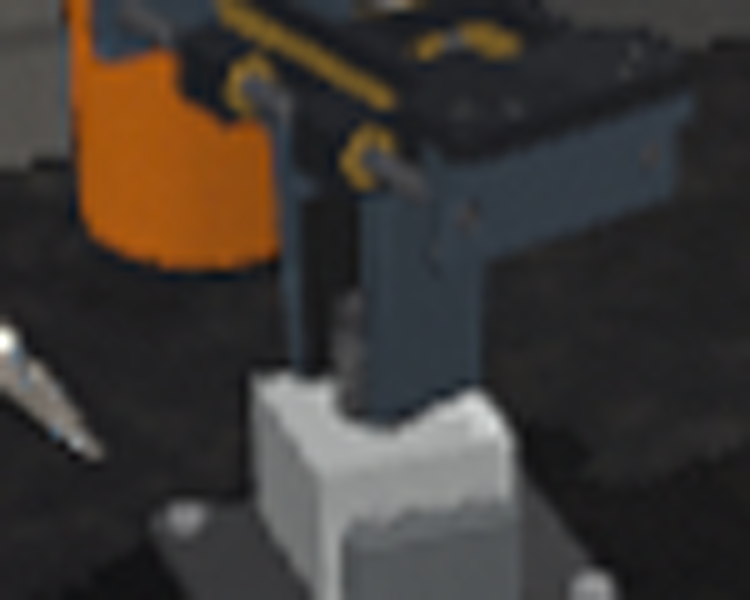

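The knob sits on the socket top with the fingertips just clear of it, and it is pressed at about 17 N. Now I take up the play.

{"name": "move_arm", "arguments": {
  "commands": [
    [[-0.0008,0,0],[0,0,0],0],
    [[-0.0016,0,0],[0,0,0],0],
    [[-0.0024,0,0],[0,0,0],0],
    [[-0.003,0,0],[0,0,0],0],
    [[-0.003,0,0],[0,0,0],0]
  ]
}}

```text
t: 12.85
position: [511.2, 223.4, 68.0]
tcp_rot: [2.082, 0.273, -2.082]
wrist_force: [0.0, -0.9, -0.4]
gripper_width: 0.276
```

{"name": "move_arm", "arguments": {
  "commands": [
    [[-0.0005,0,0],[0,0,0],0],
    [[-0.001,0,0],[0,0,0],0],
    [[-0.001,0,0],[0,0,0],0],
    [[-0.001,0,0],[0,0,0],0],
    [[-0.001,0,0],[0,0,0],0]
  ]
}}

```text
t: 13.48
position: [511.2, 223.4, 69.1]
tcp_rot: [2.082, 0.273, -2.082]
wrist_force: [-0.1, -0.1, -0.7]
gripper_width: 0.278
```

{"name": "move_arm", "arguments": {
  "commands": [
    [[-0.0005,0,0],[0,0,0],0],
    [[-0.001,0,0],[0,0,0],0],
    [[-0.001,0,0],[0,0,0],0],
    [[-0.001,0,0],[0,0,0],0],
    [[-0.001,0,0],[0,0,0],0]
  ]
}}

```text
t: 14.1
position: [511.2, 223.4, 70.1]
tcp_rot: [2.082, 0.273, -2.082]
wrist_force: [-0.2, -0.7, -0.5]
gripper_width: 0.273
```

{"name": "move_arm", "arguments": {
  "commands": [
    [[-0.0005,0,0],[0,0,0],0],
    [[-0.001,0,0],[0,0,0],0],
    [[-0.001,0,0],[0,0,0],0],
    [[-0.001,0,0],[0,0,0],0],
    [[-0.001,0,0],[0,0,0],0]
  ]
}}

```text
t: 14.72
position: [511.2, 223.4, 71.1]
tcp_rot: [2.082, 0.273, -2.082]
wrist_force: [0.7, -1.2, -1.3]
gripper_width: 0.277
```

{"name": "move_arm", "arguments": {
  "commands": [
    [[-0.0005,0,0],[0,0,0],0],
    [[-0.001,0,0],[0,0,0],0],
    [[-0.001,0,0],[0,0,0],0],
    [[-0.001,0,0],[0,0,0],0],
    [[-0.001,0,0],[0,0,0],0]
  ]
}}

```text
t: 15.35
position: [511.2, 223.4, 72.1]
tcp_rot: [2.082, 0.273, -2.082]
wrist_force: [1.0, 0.8, -0.6]
gripper_width: 0.275
```

{"name": "move_arm", "arguments": {
  "commands": [
    [[-0.0005,0,0],[0,0,0],0],
    [[-0.001,0,0],[0,0,0],0],
    [[-0.001,0,0],[0,0,0],0],
    [[-0.001,0,0],[0,0,0],0],
    [[-0.001,0,0],[0,0,0],0]
  ]
}}

```text
t: 15.98
position: [511.1, 223.3, 73.1]
tcp_rot: [2.082, 0.273, -2.082]
wrist_force: [1.2, -0.2, -4.5]
gripper_width: 0.27
```

{"name": "move_arm", "arguments": {
  "commands": [
    [[-0.0003,0,0],[0,0,0],0],
    [[-0.0006,0,0],[0,0,0],0],
    [[-0.0006,0,0],[0,0,0],0],
    [[-0.0006,0,0],[0,0,0],0],
    [[-0.0006,0,0],[0,0,0],0]
  ]
}}

```text
t: 16.6
position: [511.1, 223.4, 73.7]
tcp_rot: [2.082, 0.273, -2.082]
wrist_force: [0.5, -0.1, -9.5]
gripper_width: 0.277
```

{"name": "move_arm", "arguments": {
  "commands": [
    [[-0.0003,0,0],[0,0,0],0],
    [[-0.0006,0,0],[0,0,0],0],
    [[-0.0006,0,0],[0,0,0],0],
    [[-0.0006,0,0],[0,0,0],0],
    [[-0.0006,0,0],[0,0,0],0]
  ]
}}

```text
t: 17.23
position: [511.1, 223.4, 74.3]
tcp_rot: [2.082, 0.273, -2.082]
wrist_force: [1.1, 0.2, -12.3]
gripper_width: 0.276
```

{"name": "move_arm", "arguments": {
  "commands": [
    [[0,0,0],[0,0,0],0],
    [[0,0,0],[0,0,0],0],
    [[0,0,0],[0,0,0],0],
    [[0,0,0],[0,0,0],0],
    [[0,0,0],[0,0,0],0]
  ]
}}

```text
t: 17.85
position: [511.1, 223.4, 74.3]
tcp_rot: [2.082, 0.273, -2.082]
wrist_force: [0.9, -0.1, -13.0]
gripper_width: 0.271
```

{"name": "move_arm", "arguments": {
  "commands": [
    [[-0.0003,0,0],[0,0,0],0],
    [[-0.0003,0,0],[0,0,0],0],
    [[-0.0003,0,0],[0,0,0],0],
    [[-0.0003,0,0],[0,0,0],0],
    [[-0.0003,0,0],[0,0,0],0]
  ]
}}

```text
t: 18.48
position: [511.2, 223.4, 74.6]
tcp_rot: [2.082, 0.273, -2.082]
wrist_force: [0.3, -0.7, -14.8]
gripper_width: 0.274
```

{"name": "move_arm", "arguments": {
  "commands": [
    [[0,0,0],[0,0,0],0],
    [[0,0,0],[0,0,0],0],
    [[0,0,0],[0,0,0],0],
    [[0,0,0],[0,0,0],0],
    [[0,0,0],[0,0,0],0]
  ]
}}

```text
t: 19.1
position: [511.2, 223.4, 74.6]
tcp_rot: [2.082, 0.273, -2.082]
wrist_force: [1.4, -0.6, -15.6]
gripper_width: 0.27
```

{"name": "move_arm", "arguments": {
  "commands": [
    [[0,0,0],[0,0,0],0],
    [[0,0,0],[0,0,0],0],
    [[0,0,0],[0,0,0],0],
    [[0,0,0],[0,0,0],0],
    [[0,0,0],[0,0,0],0]
  ]
}}

```text
t: 19.73
position: [511.2, 223.4, 74.6]
tcp_rot: [2.082, 0.273, -2.082]
wrist_force: [0.8, 0.1, -14.7]
gripper_width: 0.279
```

About 14 N was held for over a second and the pin stayed in. Now I lower it back.

{"name": "move_arm", "arguments": {
  "commands": [
    [[0.002,0,0],[0,0,0],0],
    [[0.004,0,0],[0,0,0],0],
    [[0.006,0,0],[0,0,0],0],
    [[0.0072,0,0],[0,0,0],0],
    [[0.0072,0,0],[0,0,0],0]
  ]
}}

```text
t: 20.35
position: [511.4, 223.4, 67.5]
tcp_rot: [2.083, 0.273, -2.082]
wrist_force: [-0.1, 0.1, -0.4]
gripper_width: 0.275
```

{"name": "move_arm", "arguments": {
  "commands": [
    [[0,0,0],[0,0,0],32],
    [[0,0,0],[0,0,0],40],
    [[0,0,0],[0,0,0],60],
    [[0,0,0],[0,0,0],60],
    [[0,0,0],[0,0,0],60]
  ],
  "force": 10
}}

```text
t: 20.98
position: [511.2, 223.4, 67.4]
tcp_rot: [2.082, 0.273, -2.082]
wrist_force: [0.4, 0.4, -1.3]
gripper_width: 0.601
```

{"name": "move_arm", "arguments": {
  "commands": [
    [[-0.01,0,0],[0,0,0],60],
    [[-0.03,0,0],[0,0,0],60],
    [[-0.06,0,0],[0,0,0],60],
    [[-0.1,0,0],[0,0,0],60],
    [[-0.13,0,0],[0,0,0],60]
  ]
}}

```text
t: 21.6
position: [511.4, 223.5, 199.8]
tcp_rot: [2.084, 0.273, -2.081]
wrist_force: [0.5, -0.6, -0.6]
gripper_width: 0.6
```

{"name": "move_arm", "arguments": {
  "commands": [
    [[0,0,0],[0,0,0],60],
    [[0,0,0],[0,0,0],60],
    [[0,0,0],[0,0,0],60],
    [[0,0,0],[0,0,0],60],
    [[0,0,0],[0,0,0],60]
  ]
}}

```text
t: 22.22
position: [511.1, 223.4, 197.1]
tcp_rot: [2.082, 0.273, -2.083]
wrist_force: [-0.6, -0.3, 0.4]
gripper_width: 0.598
```

Run:
```python
from h import *
s=get_image("scene")[:,:,::-1]; o=get_obs(); print(o["position"],o["wrist_force"],o["gripper_width"])
f=lambda q:((proj("scene",q)-[235,110]+.5)*10).round()
print(f([510.5,223.5,92]),f([510.5,223.5,60]))
cv2.imwrite("pics/s5.png",cv2.resize(s[110:170,235:310],(750,600),interpolation=cv2.INTER_CUBIC))
```

```text
[511.1025141  223.31411545 197.137605  ] [-0.41930501  0.77585007 -0.16084796] 0.5985359407916204
[385. 298.] [388. 401.]
```

View pics/s5.png

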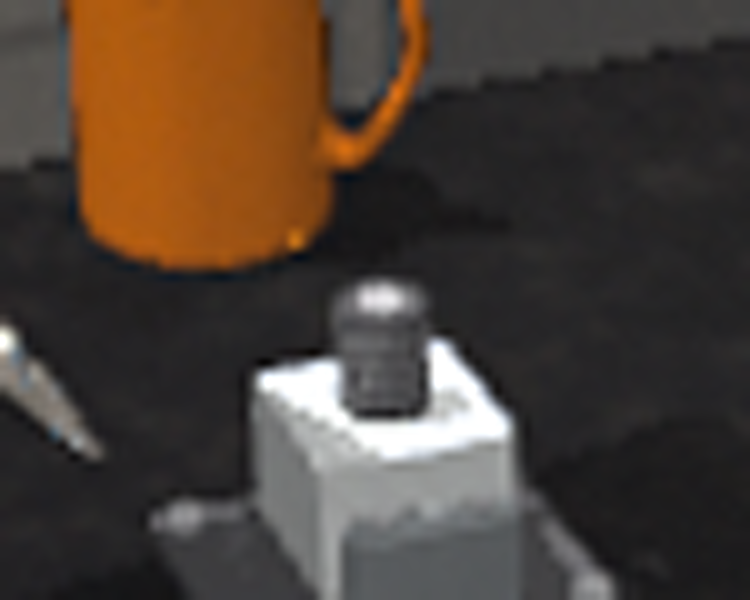

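The pin stands upright and home: knob top seen at (380,300), expected (385,298). The gripper is clear, so I hand in.

```bash
python3 -c "
from rig import *
print(sign_off())"
```

```text
the job is handed in; nothing more can be done
None
```

The pin is in the socket, the pull test is done, and I handed the job in at about 22 s of the 69 s allowed; the interface gave no verdict.

- **Insertion:** I took the pin from the stowage block and pressed it home at about 17 N (limit 30 N). The knob was seen on the socket top.
- **Tug:** There was about 6 mm of free play. I then held a wrist reading of 14.7 to 15.6 N, which is about 14 N net of the ~1 N baseline, for over a second. The pin stayed in.
- **Release:** I lowered the pin until the wrist force was near zero, let go and lifted about 130 mm clear. The last picture shows it upright with the knob down on the socket and nothing touching it.
- **Bystanders:** I kept the path clear of the other things and saw no contact. I did not measure the bearing, tin or gauge again afterwards.

Three readings did not match expectations:
- **Snap:** I did not feel the pawl snap in the force readings taken between steps. That it is latched rests on the tug being held.
- **Jaw opening:** It read about 25 mm on the 26 mm knob.
- **Tip position:** Before entry the pin tip appeared about 2 mm off its expected position. I corrected for this, and entry showed no steady side force, only one reading of about 3 N that was gone at the next.

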